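# Weigh the canister on the sprung hook and hold the reading

### The job

Weigh the canister with the upright wooden grip: hang its bail in the groove of the scale's sprung hook and slowly ease its whole weight over to the spring before you let go, so that the hook never jerks, is overloaded, or bobs up or down by more than a few millimetres when released. Keep off it until it hangs quite still, then press the hold button on top of the scale, fully down but gently, and leave the canister hanging. Leave everything else on the table where it is.

Things in the scene. Friction and masses are not known exactly. Their poses are not given: they have to be found in the camera images.
- canister_grip (a point): Centre of the square upright wooden grip, 24 x 24 mm, 68 mm high, on top of the bail of the canister to be weighed: a closed steel canister 85 mm across, 65 mm high, with a rigid 8 mm wire bail standing over its lid. This point is 155 mm above its underside; 189 mm in all. Axes: z up, y along the bail's top bar. The weight differs every time: 0.2 to 0.8 kg.
- canister_bar (a point): Middle of the underside of the bail's top bar (8 mm round), straight below the grip: 40 mm below the grip's centre, 115 mm above the canister's underside. The bar is straight for 66 mm along y; the opening under it is 82 mm wide and 50 mm high down to the lid. Same axes as the grip.
- hook_seat (a point): Bottom of the groove of the scale's sprung hook, where the bail's bar comes to rest; moves with the hook, 240 mm above the table when unloaded. The hook is a level 10 mm steel rod out of the column's front; x points along it to the column face, 120 mm away; z up. Groove nearly flat from x = -9 to +9 mm; on the column side a steep shoulder 12 mm high.
- hook_tip (a point): Top of the hook's upturned free end, 25 mm from the groove's middle, on the side away from the column and 14 mm above the groove; the rod ends 5 mm beyond it. The bar must pass over it to get into the groove. Moves with the hook.
- hook (a joint): How far the hook has sunk in m: 0 unloaded, growing downward, stop at 0.135. A soft spring carries it, 70 N per m (0.2 kg sinks it about 28 mm, 0.8 kg about 112 mm), with little damping: after a disturbance it bobs for some 3 s.
- button_top (a point): Centre of the top face of the scale's hold button, grey, 32 mm across, pressed straight down; it stands on top of the scale's column, which is fixed, white, 70 x 100 mm, 273 mm tall, on a dark foot.
- button (a joint): Travel of the hold button in m: 0 up, 0.006 fully down, which takes 5 N; it springs back.
- bottle1: Bystander, to be left alone: clear glass swing-top bottle, 64 mm across, 203 mm tall; origin at the centre of its underside.
- bottle2: Bystander, to be left alone: amber glass swing-top bottle, 64 mm across, 203 mm tall; origin at the centre of its underside.
- jar1: Bystander, to be left alone: glass jar with a red metal lid, 70 mm across, 90 mm tall; origin at the centre of its underside.
- jar2: Bystander, to be left alone: glass jar with a steel lid, 70 mm across, 90 mm tall; origin at the centre of its underside.
- bowl: Bystander, to be left alone: open steel bowl, 150 mm across, 60 mm tall; origin at the centre of its underside.
- tin: Bystander, to be left alone: plain steel tin with a small lid knob and no bail, 85 mm across, 104 mm tall; origin at the centre of its underside.
- lid: Bystander, to be left alone: loose flat steel jar lid, 72 mm across, 12 mm high; origin at the centre of its underside.
- spoon: Bystander, to be left alone: wooden spoon 200 mm long, lying flat; origin at the centre of its underside.
Mind the look-alikes: they are no part of the job. Leave any purple, red or yellow look-alike of the part that bears canister_grip alone.

How it is judged:
By the outcome, as a careful person would: the job done as asked, in the order asked, and still so for the second after the job is handed in, with the robot touching nothing.
It also fails if it takes over 72 s, if anything falls off the work surface, if the arm or the gripper's body presses on something with over 40 N, if the wrist force passes 120 N, or if a joint passes its speed limit or range.

### The arm

A 6-joint arm with a two-finger parallel gripper is mounted at the origin on the work surface. World frame = base frame: x ahead of the robot, y to its left, z up, the work surface at z = 0. Lengths are in mm, angles in degrees, forces in N, time in s.
With the tool pointing down it reaches from about 300 to 850 mm from the base axis. Payload 4.2 kg.
Tool frame: the origin (TCP) lies at the very end of the fingers, on their centre line; the grasp point (between the pads) lies 19 mm behind it; x points along the fingers, y is the direction in which the jaws open and shut, and the axes are right-handed (so a half turn about x gives the same grasp; the last joint's range is limited). The gripper opens to 91 mm and grips with 3 to 60 N. Pads are 32 mm wide; open, the fingers measure 118 mm over their backs; the gripper's body (76 mm by 178 mm) begins 60 mm behind the grasp point.
Start: joints at [-72.479, 18.312, 89.639, -0, 72.044, -1.146], TCP at [184.042, -544.768, 213.976] pointing down, gripper open.
Joint ranges: [-177.97, 177.97], [-48.28, 115.42], [12.27, 149.76], [-77.06, 257.06], [2.81, 150.46], [-146.56, 146.56]. Speed limits (degrees/s): [147.25, 147.25, 180, 180, 180, 180].

### API

Orientations are given as [roll, pitch, yaw] about the fixed x, y, z axes, in that order (R = Rz(yaw) Ry(pitch) Rx(roll)).
In Python, from workcell import sensors, grab_frame, job_done, finder gives the robot as it stands.
- The arm moves only by the tool play_rows, never from a script. Its argument "motion" is a list of rows, each a list of 5 numbers: the shift along the world's x, y, z in m, then the turn about the world's z in rad, then the opening, from 0 (shut) to 1 (fully open). In form: [[tx, ty, tz, roll, fingers], ...]. A call has exactly 8 rows; each row is the pose to reach, as a shift and turn from the pose commanded when the call began; what a row does not reach only later rows make up. A row lasts 1/12 s, in which the tool goes at most 41.7 mm and 7.16 degrees, less where a joint would pass 70% of its speed; a pose out of reach is approached as far as the arm can. A call with a gripper value outside its range is refused whole. The fingers move at their own pace and stop on an object; "squeeze" is the grip in N (left out, the last holds). Time passes only in rows, so rows that repeat a pose let the fingers close, or fill a call up. It gives the time, the measured TCP pose, the force and the opening at its end, in the units of the state.
- sensors.state(): the state, without advancing time (a new reading comes with each control period).
- grab_frame(name): name is "scene" or "top"; returns a dict with "img" (480x640x3 uint8, blue, green, red), "fx", "fy", "cx", "cy" (pixels), "k1" (the pictures are not rectified: a ray, as slopes to the right and down, at radius r is drawn at 1 + k1 r^2 times it, then the intrinsics apply), "rvec" (rotation vector, rad) and "tvec" (3), from world to camera coordinates, as OpenCV has them. Camera axes: x right, y down, z forward; pixel columns grow to the right and rows downward; lengths in mm; the calibration is good to about 2 mm. A picture is of the moment at which its call begins. There is no depth.
- job_done(): hands the job in, once; it reports no verdict.
Trained networks look in a picture, given as the dict that the camera call returned (one of the last four; its "shot" number tells which), for a name from the list of things; names that differ only in an ending like _2 or _b are one class to them, and where a whole thing is asked for, a point or a joint stands for the part that bears it (a point fixed in the world has none). Each returns a list of dicts, best first, with "conf" (0 to 1); they miss things now and then, are a little off and sometimes report something else, mostly with a low value. They report only what shows in the picture. A call takes as long as a camera call. They do not tell look-alikes from the thing itself.
- finder.spot_in(picture, label): "point" ([column, row] in pixels, amid what is visible of it).
- finder.spot_point(picture, label): "point" ([column, row] in pixels: a listed point, or the origin of a listed thing).
The state is a dict: "time_s": time; "qpos": joint angles; "qvel": joint speeds; "effort": joint torques, N m; "ee_pos": TCP position; "ee_rot": TCP orientation; "force": force on the tool from outside, world axes, zero at the start; "torque": the same for the moment, N m; "gripper_width": finger opening in mm.
Only numpy, scipy, OpenCV 4.12 (cv2) and the standard library are available. Lean on these libraries where they do the work, as an engineer would, in place of code of your own. Each camera call takes 0.05 s, during which the arm holds its last target.

## Working session

There is one attempt and no reset: what is moved stays moved. The work goes in short steps, Python scripts to look and compute and a tool call to move; the robot and the scene stay as the last step left them, time stands still between calls to the robot, and variables do not carry over. Pictures are saved under pics/ and viewed, and the job is handed in when it is done.

Besides the shell and the picture viewer there is one more tool, called after "Request:" by a JSON object that holds its "method" and its "body". play_rows: Moves the arm, as the interface text tells. Its arguments: {"type":"object","properties":{"motion":{"type":"array","items":{"type":"array","items":{"type":"number"}}},"squeeze":{"type":"number"}},"required":["motion"]}

```bash
mkdir -p pics; cat > h.py <<'E'
import numpy as np,cv2
from workcell import sensors, grab_frame, job_done, finder
def K(f): return np.array([[f['fx'],0,f['cx']],[0,f['fy'],f['cy']],[0,0,1.]]),np.array([f['k1'],0,0,0,0.])
def ray(f,p):
    k,d=K(f); u=cv2.undistortPoints(np.array([[p]],float),k,d)[0,0]
    R=cv2.Rodrigues(np.array(f['rvec'],float))[0]; t=np.array(f['tvec'],float).ravel()
    return -R.T@t, R.T@np.array([u[0],u[1],1.])
def atz(f,p,z):
    c,d=ray(f,p); return c+d*(z-c[2])/d[2]
def tri(f1,p1,f2,p2):
    c1,d1=ray(f1,p1);c2,d2=ray(f2,p2)
    s=np.linalg.lstsq(np.stack([d1,-d2],1),c2-c1,rcond=None)[0]
    a=c1+s[0]*d1;b=c2+s[1]*d2
    return (a+b)/2,np.linalg.norm(a-b)
def proj(f,P):
    k,d=K(f); return cv2.projectPoints(np.array([P],float),np.array(f['rvec'],float),np.array(f['tvec'],float),k,d)[0][0,0]
E
python3 - <<'E'
from h import *
s=grab_frame('scene');t=grab_frame('top')
cv2.imwrite('pics/s0.png',s['img']);cv2.imwrite('pics/t0.png',t['img'])
for n in ['canister_grip','canister_bar','hook_seat','hook_tip','button_top','tin','bowl','bottle1','jar1','lid','spoon']:
    for nm,f in(('s',s),('t',t)):
        print(n,nm,[(np.round(r['point']).tolist(),round(r['conf'],2)) for r in finder.spot_point(f,n)[:4]])
for f in(s,t): print(ray(f,[320,240]))
st=sensors.state();print(st['time_s'],st['ee_pos'],st['ee_rot'],st['force'],st['gripper_width'])
E
```

```text
canister_grip s [([220.0, 246.0], 0.96), ([359.0, 201.0], 0.83), ([288.0, 274.0], 0.8), ([187.0, 224.0], 0.76)]
canister_grip t [([355.0, 230.0], 0.97), ([264.0, 321.0], 0.89), ([202.0, 335.0], 0.88), ([399.0, 304.0], 0.83)]
canister_bar s [([288.0, 286.0], 0.92), ([222.0, 254.0], 0.79), ([189.0, 240.0], 0.79), ([329.0, 224.0], 0.74)]
canister_bar t [([422.0, 362.0], 0.82), ([354.0, 230.0], 0.69), ([207.0, 334.0], 0.66), ([400.0, 306.0], 0.58)]
hook_seat s [([378.0, 206.0], 0.56)]
hook_seat t [([232.0, 243.0], 0.83)]
hook_tip s [([372.0, 202.0], 0.74)]
hook_tip t [([237.0, 243.0], 0.86)]
button_top s [([436.0, 176.0], 0.62)]
button_top t [([149.0, 236.0], 0.62)]
tin s [([387.0, 342.0], 0.43)]
tin t [([414.0, 180.0], 0.83)]
bowl s [([182.0, 371.0], 0.86)]
bowl t []
bottle1 s [([310.0, 374.0], 0.73), ([234.0, 391.0], 0.69), ([286.0, 284.0], 0.36)]
bottle1 t [([317.0, 170.0], 0.82), ([360.0, 174.0], 0.81)]
jar1 s [([179.0, 311.0], 0.63)]
jar1 t [([187.0, 179.0], 0.84), ([276.0, 176.0], 0.75)]
lid s [([279.0, 276.0], 0.8)]
lid t [([331.0, 309.0], 0.7)]
spoon s [([184.0, 312.0], 0.86), ([285.0, 272.0], 0.33)]
spoon t [([441.0, 301.0], 0.93), ([231.0, 244.0], 0.39)]
(array([1410.87267276, -473.98314712,  810.42009578]), array([-0.75982027,  0.3861022 , -0.52312859]))
(array([ 320.31121717,  -25.09625096, 1487.03350786]), array([ 0.15005608, -0.01144758, -0.98867122]))
1.2 [ 184.04105738 -544.76931958  213.97566938] [ 83.03890942  89.99532649 -78.2922507 ] [-0.44187805  0.66903218 -0.5176782 ] 91.21731059612011
```

View pics/s0.png

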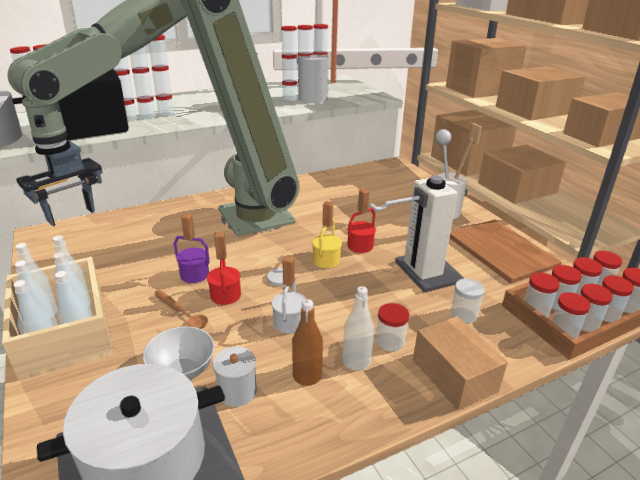

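View pics/t0.png

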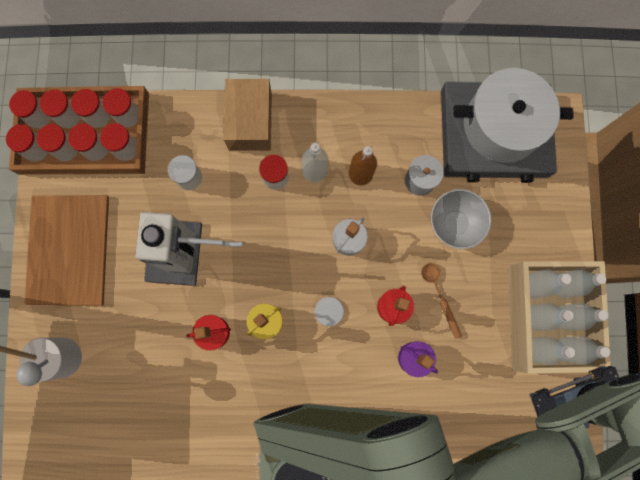

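The scene picture shows the candidates with an upright wooden grip: purple (193,260), red (224,283), red (361,235), yellow (326,250) and steel (288,310). The plain tin with a knob is at (236,375). By the description the steel one is the target, with its grip at about (288,272) in scene and (352,230) in top. I'll check it close up.

```bash
python3 - <<'E'
from h import *
s=grab_frame('scene');t=grab_frame('top')
def best(f,n,near,fn=finder.spot_point):
    rs=fn(f,n); rs=[r for r in rs if np.hypot(*(np.array(r['point'])-near))<25]
    return [(np.round(r['point'],1),round(r['conf'],2)) for r in rs]
print(best(s,'canister_grip',(288,272)),best(t,'canister_grip',(353,230)))
print(best(s,'canister_bar',(288,290)),best(t,'canister_bar',(353,230)))
for a,n,ps,pt in(('p','canister_grip',(288,272),(353,230)),('p','canister_bar',(288,288),(353,230)),('p','hook_seat',(378,206),(232,243)),('p','hook_tip',(372,202),(237,243)),('p','button_top',(436,178),(150,236))):
    A=best(s,n,ps);B=best(t,n,pt)
    if A and B: print(n,A[0],B[0],tri(s,A[0][0],t,B[0][0]))
def crop(f,x,y,w,h,k): return cv2.resize(f['img'][y:y+h,x:x+w],None,fx=k,fy=k,interpolation=cv2.INTER_CUBIC)
cv2.imwrite('pics/c1.png',np.hstack([crop(s,240,240,100,100,4),crop(t,305,185,100,100,4)]))
cv2.imwrite('pics/c2.png',np.hstack([crop(s,355,160,100,100,4),crop(t,135,190,120,100,4)[:, :400]]))
cv2.imwrite('pics/c3.png',crop(t,130,200,120,90,6))
for n in ['bottle1','bottle2','jar1','jar2','lid','bowl','tin','spoon']:
    for r in finder.spot_point(t,n)[:3]: print(n,np.round(atz(t,r['point'],0)),round(r['conf'],2))
E
```

```text
[(array([287.1, 273.3]), 0.61)] [(array([351.4, 230.8]), 0.71)]
[(array([286.3, 287.2]), 0.9)] [(array([351.4, 235.5]), 0.59)]
canister_grip (array([287.1, 273.3]), 0.61) (array([351.4, 230.8]), 0.71) (array([ 544.55756638, -114.22843852,  145.19158217]), np.float64(4.027099280371061))
canister_bar (array([286.3, 287.2]), 0.9) (array([351.4, 235.5]), 0.59) (array([ 540.63662955, -116.1782103 ,  103.4035646 ]), np.float64(2.559385975629537))
hook_seat (array([381.2, 203.2]), 0.84) (array([228.6, 243.9]), 0.92) (array([500.51039161, 153.85880427, 247.13075661]), np.float64(2.162717810229061))
hook_tip (array([372. , 201.1]), 0.61) (array([238. , 241.6]), 0.78) (array([501.94096679, 129.5435369 , 259.20086724]), np.float64(4.664195640964752))
button_top (array([438.2, 173.2]), 0.6) (array([148. , 233.1]), 0.69) (array([513.74032311, 309.22258464, 304.82241759]), np.float64(0.9283496682645186))
bottle1 [727. -17.   0.] 0.77
bottle1 [ 717. -141.    0.] 0.64
bottle2 [727. -17.   0.] 0.77
bottle2 [ 717. -141.    0.] 0.64
jar1 [707. 297.   0.] 0.83
jar1 [707.  79.   0.] 0.74
jar2 [707. 297.   0.] 0.83
jar2 [707.  79.   0.] 0.74
lid [370. -66.   0.] 0.89
lid [ 400. -341.    0.] 0.28
bowl [ 592. -387.    0.] 0.74
tin [ 697. -287.    0.] 0.84
spoon [ 390. -340.    0.] 0.77
```

View pics/c1.png

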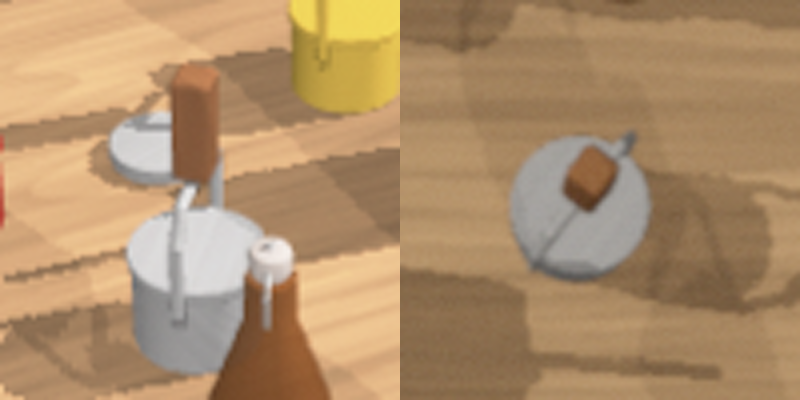

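View pics/c2.png

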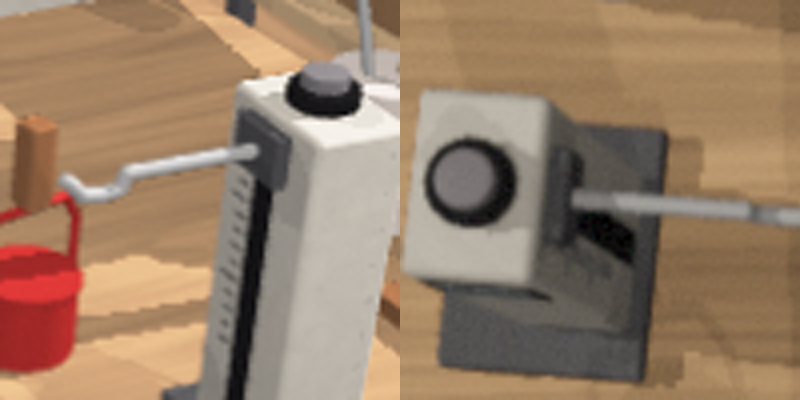

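View pics/c3.png

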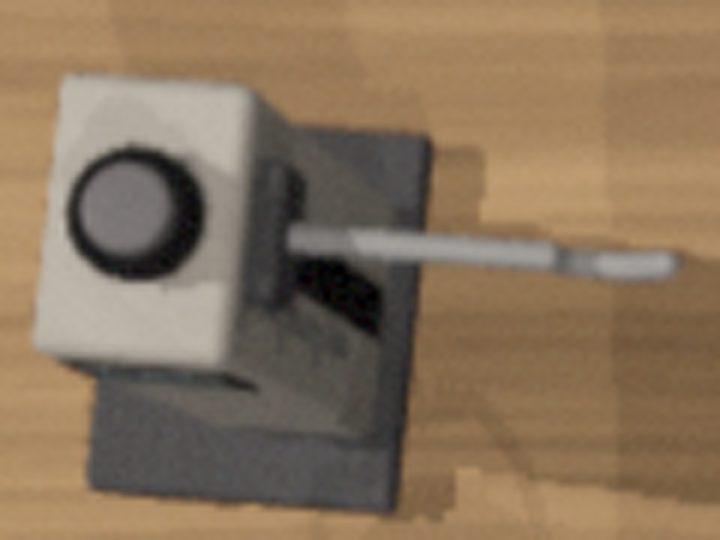

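```bash
cat > model.py <<'E'
from h import *
def can_lines(x,y,yaw,z0=0,tilt=None):
    c,s=np.cos(np.radians(yaw)),np.sin(np.radians(yaw))
    # local x,y,z -> world; y along bar ; yaw = world angle of the bar direction
    def W(p): lx,ly,lz=p; return [x+ly*c+lx*s, y+ly*s-lx*c, z0+lz]
    L=[]
    th=np.linspace(0,2*np.pi,40)
    for z in(0,65): L.append([W((42.5*np.cos(a),42.5*np.sin(a),z)) for a in th])
    L.append([W(p) for p in[(0,-41,65),(0,-41,110),(0,-33,119),(0,33,119),(0,41,110),(0,41,65)]])
    for z in(121,189): L.append([W(p) for p in[(-12,-12,z),(12,-12,z),(12,12,z),(-12,12,z),(-12,-12,z)]])
    return L
def hook_lines(x,y,yaw,d=0,bz=None):
    c,s=np.cos(np.radians(yaw)),np.sin(np.radians(yaw)) # yaw = dir to column
    W=lambda u,v,z:[x+u*c-v*s,y+u*s+v*c,z-d]
    L=[[W(-30,v,249) for v in(-5,5)]]
    for v in(-5,5): L.append([W(u,v,z) for u,z in[(-30,249),(-25,249),(-9,235),(9,235),(14,247),(120,247)]])
    D=d
    W2=lambda u,v,z:[x+u*c-v*s,y+u*s+v*c,z]
    L.append([W2(u,v,273) for u,v in[(120,-50),(120,50),(190,50),(190,-50),(120,-50)]])
    L.append([W2(u,v,273) for u,v in[(120,-35),(120,35),(220,35),(220,-35),(120,-35)]])
    return L
def draw(f,Ls,box,k,col=(0,255,0)):
    x0,y0,w,h=box
    im=cv2.resize(f['img'][y0:y0+h,x0:x0+w],None,fx=k,fy=k,interpolation=cv2.INTER_CUBIC)
    for L in Ls:
        p=np.array([proj(f,q) for q in L]); p=((p-[x0,y0]+.5)*k).astype(np.int32)
        cv2.polylines(im,[p],False,col,1,cv2.LINE_AA)
    return im
E
python3 - <<'E'
from model import *
s=grab_frame('scene');t=grab_frame('top')
import pickle;pickle.dump((s,t),open('f0.pkl','wb'))
print('canister lid centre', atz(t,[(580/4-100)+305,185+207/4],65)[:2], 'grip top', atz(t,[305+(595-400)/4,185+170/4],189)[:2])
a=atz(t,[130+290/6,200+240/6],247);b=atz(t,[130+678/6,200+264/6],249);print(a,b,np.degrees(np.arctan2(*(a-b)[[1,0]])))
print('btn',tri(s,[437.5,178.3],t,[151,234.8]))
R=__import__('scipy.spatial.transform',fromlist=['Rotation']).Rotation.from_euler('xyz',sensors.state()['ee_rot'],degrees=True).as_matrix();print(R.round(3))
C=can_lines(542,-115,-36)
cv2.imwrite('pics/d1.png',np.hstack([draw(s,C,(240,240,100,100),4),draw(t,C,(305,185,100,100),4)]))
u=(a-b)[:2];u/=np.linalg.norm(u);seat=b[:2]+u*30
H=hook_lines(*seat,np.degrees(np.arctan2(u[1],u[0])))
cv2.imwrite('pics/d2.png',np.hstack([draw(s,H,(355,160,100,100),4),draw(t,H,(135,190,120,100),4)[:, :]][:2])[:, :800]);print(seat)
cv2.imwrite('pics/d3.png',draw(t,H,(130,200,120,90),6))
E
```

```text
canister lid centre [ 544.18583261 -114.07767211] grip top [ 545.38334486 -114.77861459]
[508.18374847 259.70769077 247.        ] [499.52026699 122.29870757 249.        ] 86.39234098122063
btn (array([513.31998887, 308.08072097, 290.5890988 ]), np.float64(3.645596650585032))
[[ 0.     0.32  -0.947]
 [-0.    -0.947 -0.32 ]
 [-1.     0.     0.   ]]
[501.4079849  152.23925735]
```

View pics/d1.png

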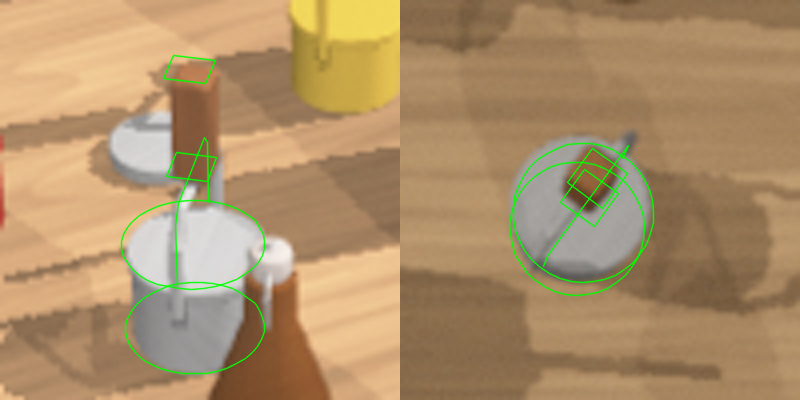

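View pics/d2.png

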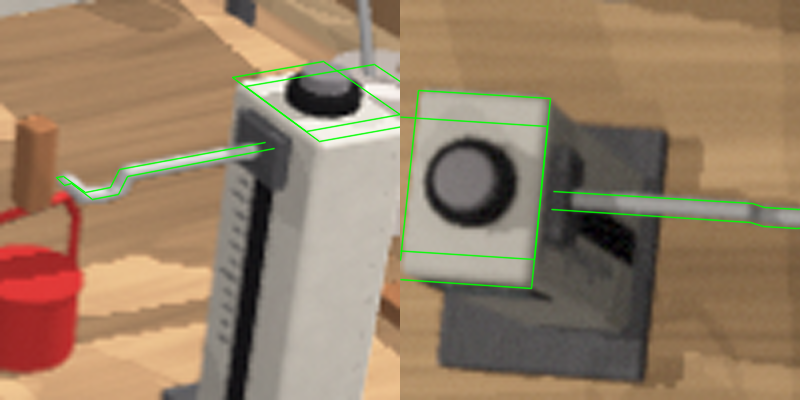

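View pics/d3.png

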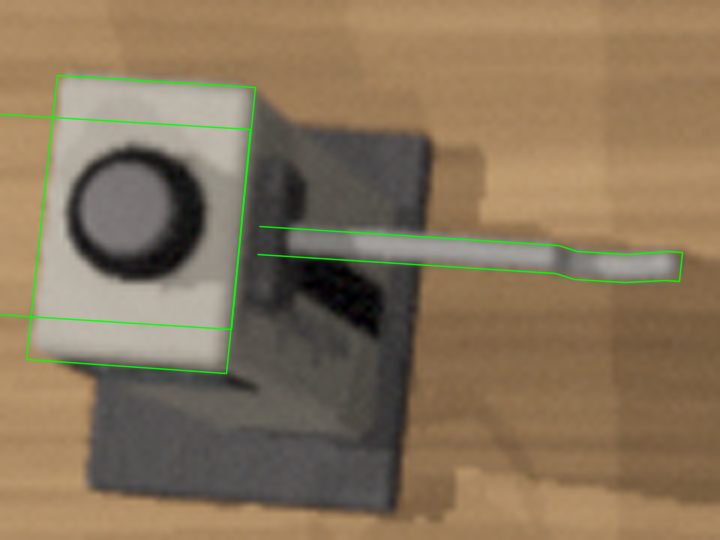

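```bash
python3 - <<'E'
from model import *
import pickle;s,t=pickle.load(open('f0.pkl','rb'))
rows=[]
for yaw in(-32,-40,-46):
    C=can_lines(545,-113.5,yaw)
    rows.append(np.vstack([draw(s,C,(260,245,65,75),4),draw(t,C,(325,205,65,65),4)]))
cv2.imwrite('pics/d4.png',np.hstack(rows))
E
```

```text
(no output)
```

View pics/d4.png

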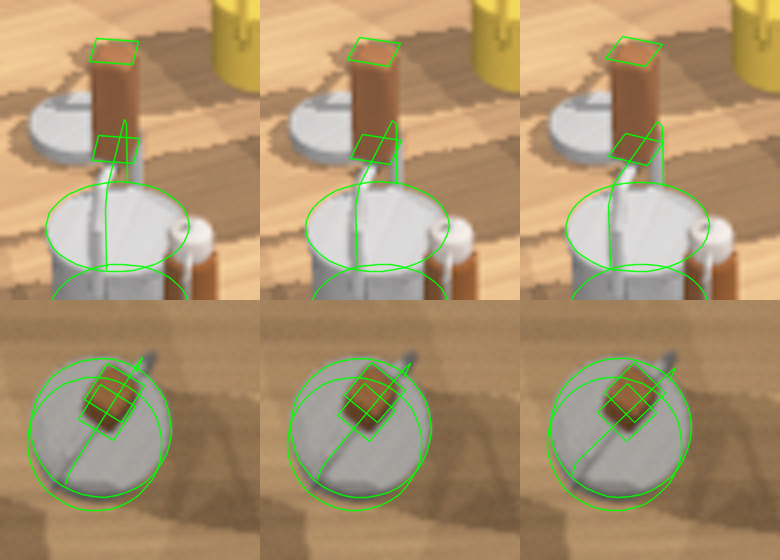

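Request:
{"method": "play_rows", "body": {"motion": [[0.02,0.025,0.02,0.07,1],[0.045,0.054,0.04,0.14,1],[0.07,0.084,0.05,0.21,1],[0.095,0.114,0.05,0.28,1],[0.12,0.144,0.05,0.35,1],[0.145,0.174,0.05,0.42,1],[0.17,0.204,0.05,0.49,1],[0.195,0.234,0.05,0.546,1]]}}

```text
time_s: 3.17
ee_pos: [379.9, -309.2, 264.3]
ee_rot: [90.4, 90.0, -39.5]
force: [0.3, 0.1, 0.1]
gripper_width: 91.0
```

Request:
{"method": "play_rows", "body": {"motion": [[0.025,0.03,0,0,1],[0.05,0.06,0,0,1],[0.075,0.09,0,0,1],[0.1,0.12,0,0,1],[0.125,0.15,0,0,1],[0.15,0.18,0,0,1],[0.1645,0.197,0,0,1],[0.1645,0.197,0,0,1]]}}

```text
time_s: 3.83
ee_pos: [546.2, -110.2, 263.5]
ee_rot: [-177.6, 89.9, 52.6]
force: [-0.6, 0.4, 0.4]
gripper_width: 91.0
```

```bash
python3 - <<'E'
from model import *
st=sensors.state();print(st['time_s'],st['ee_pos'],st['ee_rot'],st['force'],st['qvel'])
s=grab_frame('scene');t=grab_frame('top')
C=can_lines(544,-113.5,-40)
cv2.imwrite('pics/e1.png',np.hstack([draw(s,C,(230,200,100,130),4),draw(t,C,(305,160,100,130),4)]))
E
```

```text
3.8333 [ 546.16102107 -110.17342497  263.5083037 ] [-177.58544161   89.88407444   52.63813475] [-0.55648216  0.35214118  0.43471316] [-3.47058632 -1.59600905  2.31745582 -3.15916666  1.39777256 -2.62985134]
```

View pics/e1.png

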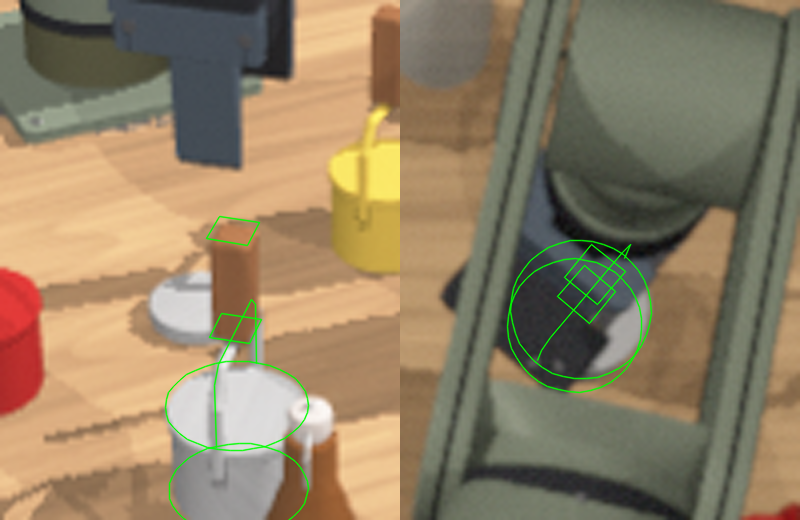

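Request:
{"method": "play_rows", "body": {"motion": [[0,0,0,0,1],[0,0,-0.02,0,1],[0,0,-0.04,0,1],[0,0,-0.06,0,1],[0,0,-0.08,0,1],[0,0,-0.1,0,1],[0,0,-0.12,0,1],[0,0,-0.12,0,1]]}}

```text
time_s: 4.6
ee_pos: [540.0, -114.5, 140.5]
ee_rot: [-60.5, 89.5, 169.4]
force: [-0.3, -0.1, -0.5]
gripper_width: 91.1
```

```bash
python3 - <<'E'
from model import *
s=grab_frame('scene')
st=sensors.state();print(st['time_s'],st['ee_pos'],st['ee_rot'],st['force'],st['qvel'])
cv2.imwrite('pics/e2.png',draw(s,[],(220,190,120,150),4))
E
```

```text
4.65 [ 541.46282075 -114.64477673  142.59399909] [-59.48546898  89.74655956 170.35394266] [ 0.14915967 -0.20105315  0.49216073] [ 0.48420242 -1.60015068 -3.71398287  0.10815724  0.54174796  0.08219901]
```

View pics/e2.png

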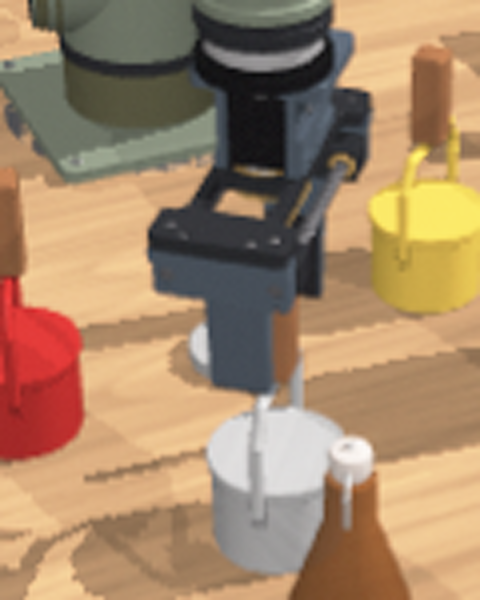

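Request:
{"method": "play_rows", "body": {"motion": [[0,0,0,0,0.5],[0,0,0,0,0.4],[0,0,0,0,0.3],[0,0,0,0,0.2],[0,0,0,0,0.1],[0,0,0,0,0],[0,0,0,0,0],[0,0,0,0,0]], "squeeze": 30}}

```text
time_s: 5.32
ee_pos: [543.6, -113.7, 144.1]
ee_rot: [111.7, 90.0, -18.3]
force: [0.5, 0.7, -0.2]
gripper_width: 40.7
```

```bash
python3 - <<'E'
from model import *
s=grab_frame('scene')
st=sensors.state();print(st['time_s'],st['ee_pos'],st['ee_rot'],st['force'],st['gripper_width'])
cv2.imwrite('pics/e3.png',draw(s,can_lines(544,-113.5,-40),(220,190,120,150),4))
E
```

```text
5.3667 [ 543.55659791 -113.70044608  143.99274823] [ 73.71469836  89.99494673 -56.32471026] [ 0.17105175 -0.15108354  0.56805526] 36.5363716293037
```

View pics/e3.png

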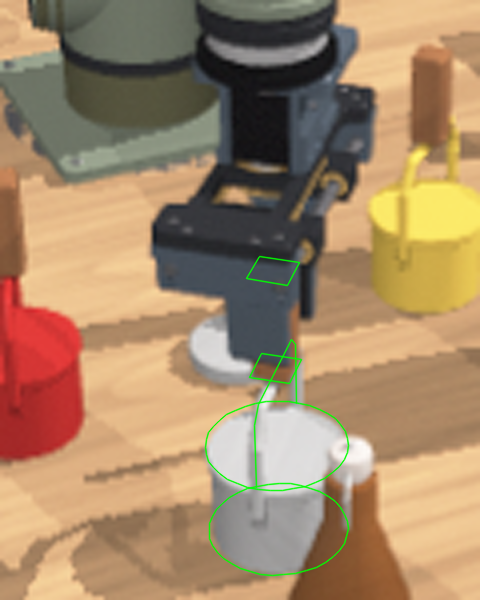

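Request:
{"method": "play_rows", "body": {"motion": [[0,0,0,0,0],[0,0,0,0,0],[0,0,0,0,0],[0,0,0,0,0],[0,0,0,0,0],[0,0,0,0,0],[0,0,0,0,0],[0,0,0,0,0]]}}

```text
time_s: 6.03
ee_pos: [543.5, -113.7, 143.8]
ee_rot: [-54.6, 90.0, 175.4]
force: [0.3, 0.2, -1.3]
gripper_width: 23.4
```

```bash
cat >> h.py <<'E'
def avg(n):
    F=[];Z=[]
    for i in range(n):
        grab_frame('top'); st=sensors.state();F.append(st['force']);Z.append(st['ee_pos'])
    F=np.array(F);return st['time_s'],F.mean(0).round(2),F.std(0).round(2),np.mean(Z,0).round(2),st['gripper_width']
E
python3 - <<'E'
from model import *
s=grab_frame('scene')
st=sensors.state();print(avg(10))
cv2.imwrite('pics/e4.png',draw(s,can_lines(544,-113.5,-40),(220,190,120,150),4))
E
```

```text
(6.5833, array([ 0.09, -0.09, -3.01]), array([0.41, 0.64, 0.44]), array([ 543.31, -113.7 ,  143.79]), 23.960395478469273)
```

View pics/e4.png

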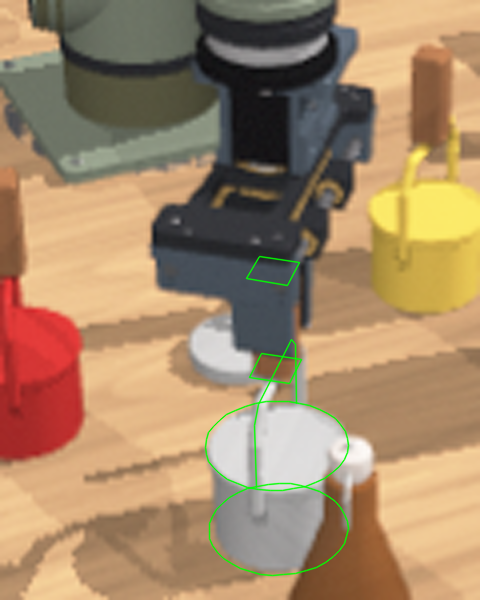

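Request:
{"method": "play_rows", "body": {"motion": [[0,0,0.003,0,0],[0,0,0.006,0,0],[0,0,0.012,0,0],[0,0,0.02,0,0],[0,0,0.03,0,0],[0,0,0.04,0,0],[0,0,0.04,0,0],[0,0,0.04,0,0]]}}

```text
time_s: 7.25
ee_pos: [544.1, -113.9, 185.2]
ee_rot: [116.9, 89.9, -13.1]
force: [-0.7, -0.2, -4.5]
gripper_width: 23.9
```

```bash
python3 - <<'E'
from model import *
s=grab_frame('scene')
print(avg(10))
cv2.imwrite('pics/e5.png',draw(s,can_lines(544,-113.5,-40,40),(220,170,120,150),4))
E
```

```text
(7.8, array([-0.22,  0.03, -3.96]), array([0.31, 0.28, 0.56]), array([ 543.29, -113.71,  183.6 ]), 24.02278318323252)
```

View pics/e5.png

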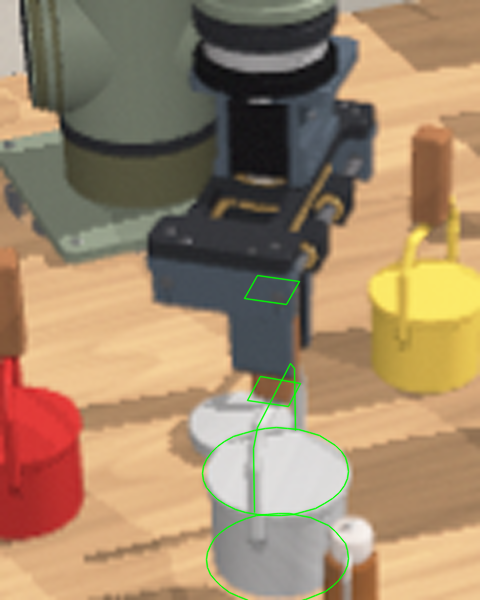

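Request:
{"method": "play_rows", "body": {"motion": [[0,0,0.01,0,0],[0,0,0.03,0.05,0],[0,0.005,0.05,0.13,0],[-0.005,0.02,0.07,0.21,0],[-0.012,0.04,0.09,0.29,0],[-0.018,0.06,0.108,0.37,0],[-0.024,0.08,0.116,0.45,0],[-0.03,0.1,0.116,0.53,0]]}}

```text
time_s: 8.47
ee_pos: [514.4, -13.0, 303.6]
ee_rot: [97.5, 89.6, -2.0]
force: [0.1, -0.4, -3.9]
gripper_width: 23.9
```

Request:
{"method": "play_rows", "body": {"motion": [[-0.005,0.02,0,0.05,0],[-0.01,0.04,0,0.105,0],[-0.014,0.055,0,0.105,0],[-0.016,0.063,0,0.105,0],[-0.017,0.065,0,0.105,0],[-0.017,0.065,0,0.105,0],[-0.017,0.065,0,0.105,0],[-0.017,0.065,0,0.105,0]]}}

```text
time_s: 9.13
ee_pos: [496.8, 50.4, 300.0]
ee_rot: [29.6, 90.0, -64.1]
force: [-0.4, -0.2, -4.1]
gripper_width: 23.8
```

```bash
python3 - <<'E'
from model import *
s=grab_frame('scene');t=grab_frame('top')
a=avg(6);print(a)
st=sensors.state();R=__import__('scipy.spatial.transform',fromlist=['Rotation']).Rotation.from_euler('xyz',st['ee_rot'],degrees=True).as_matrix();print(R.round(3),np.degrees(np.arctan2(R[1,1],R[0,1])))
P=a[3]; yaw=np.degrees(np.arctan2(R[1,1],R[0,1]))
L=can_lines(P[0],P[1],yaw,P[2]-144)+hook_lines(501.4,152.2,86.4)
cv2.imwrite('pics/g1.png',draw(s,L,(315,130,140,150),5))
cv2.imwrite('pics/g2.png',draw(t,L,(170,170,160,120),5))
E
```

```text
(9.5333, array([ 0.44, -0.06, -3.56]), array([0.59, 0.33, 0.48]), array([496.65,  50.82, 299.9 ]), 23.948162749880982)
[[ 0.     0.998 -0.064]
 [-0.    -0.064 -0.998]
 [-1.     0.     0.   ]] -3.686207058446865
```

View pics/g1.png

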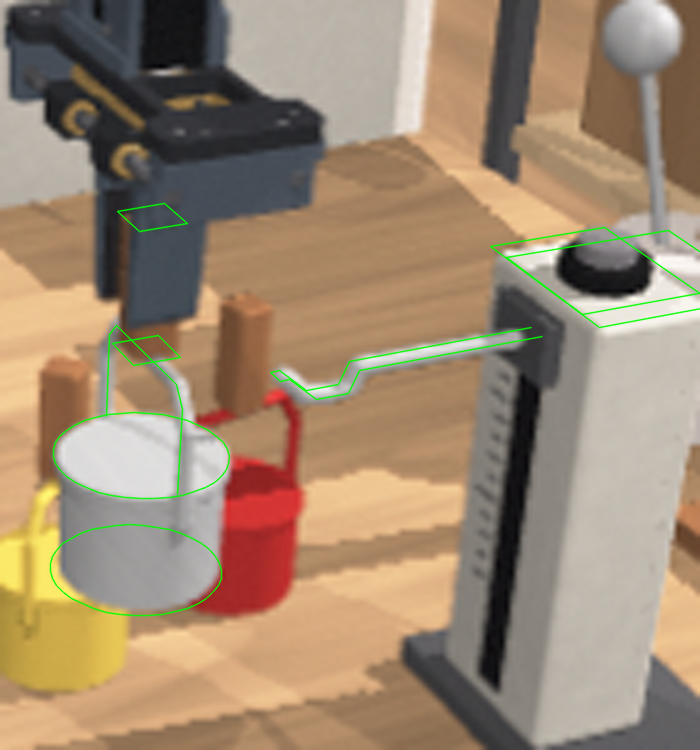

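View pics/g2.png

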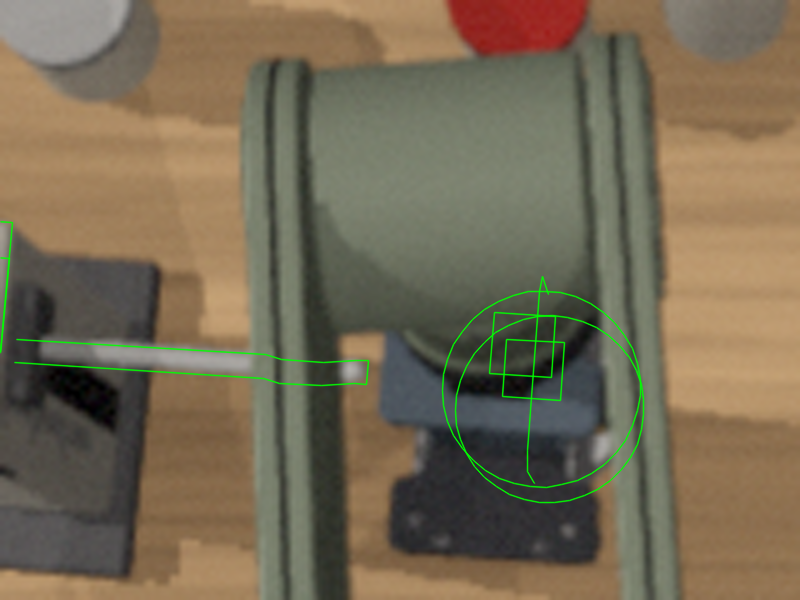

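Request:
{"method": "play_rows", "body": {"motion": [[0,0.004,-0.002,0,0],[0,0.012,-0.004,0,0],[0.001,0.024,-0.004,0,0],[0.001,0.038,-0.004,0,0],[0.002,0.05,-0.004,0,0],[0.002,0.06,-0.004,0,0],[0.003,0.066,-0.004,0,0],[0.003,0.068,-0.004,0,0]]}}

```text
time_s: 10.2
ee_pos: [499.7, 120.6, 295.9]
ee_rot: [150.1, 90.0, 56.6]
force: [-0.1, 0.3, -3.4]
gripper_width: 23.9
```

Request:
{"method": "play_rows", "body": {"motion": [[0,0.004,0,0,0],[0.001,0.01,0,0,0],[0.001,0.018,0,0,0],[0.002,0.025,0,0,0],[0.002,0.029,0,0,0],[0.002,0.031,0,0,0],[0.002,0.031,0,0,0],[0.002,0.031,0,0,0]]}}

```text
time_s: 10.87
ee_pos: [501.5, 150.2, 295.9]
ee_rot: [-8.5, 90.0, -102.2]
force: [0.3, -0.9, -4.6]
gripper_width: 23.6
```

```bash
cat > look.py <<'E'
from model import *
import sys
s=grab_frame('scene')
a=avg(int(sys.argv[2]));print(a)
P=a[3]; sink=float(sys.argv[3]) if len(sys.argv)>3 else 0
L=can_lines(P[0],P[1],-3.6,P[2]-144)+hook_lines(501.4,152.2,86.4,sink)
im=draw(s,L,(325,120,100,150),5)
im0=draw(s,[],(345,170,60,90),5)
im[0:450,0:0]=0
cv2.imwrite('pics/%s.png'%sys.argv[1],np.hstack([im[:600],cv2.copyMakeBorder(im0,0,150,0,0,0)]))
E
python3 look.py k1 10
```

```text
(11.4167, array([-0.07,  0.09, -3.34]), array([0.39, 0.64, 0.5 ]), array([501.53, 150.05, 296.  ]), 24.07939469130631)
```

View pics/k1.png

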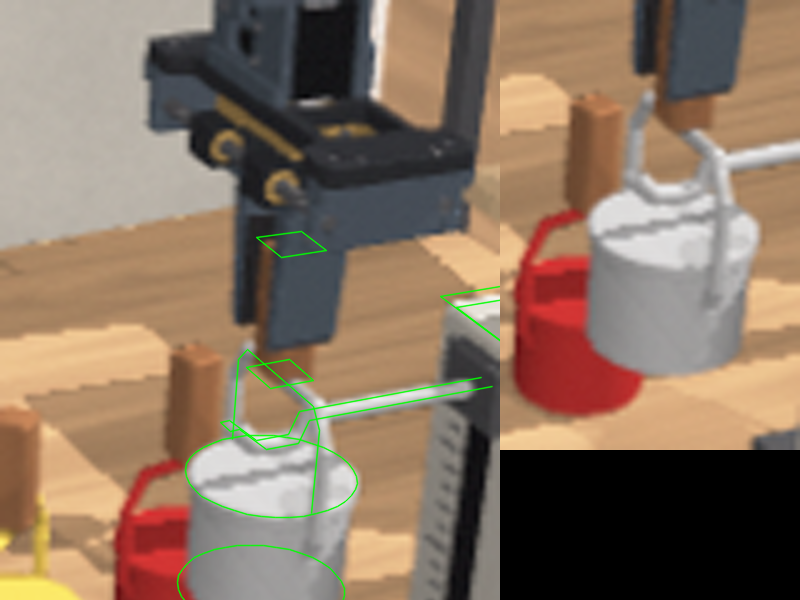

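Request:
{"method": "play_rows", "body": {"motion": [[0,0,-0.002,0,0],[0,0,-0.005,0,0],[0,0,-0.008,0,0],[0,0,-0.011,0,0],[0,0,-0.014,0,0],[0,0,-0.016,0,0],[0,0,-0.018,0,0],[0,0,-0.019,0,0]]}}

```text
time_s: 12.08
ee_pos: [501.4, 150.2, 276.6]
ee_rot: [-63.8, 90.0, -157.4]
force: [-0.3, 0.8, -3.3]
gripper_width: 23.9
```

Request:
{"method": "play_rows", "body": {"motion": [[0,0,-0.001,0,0],[0,0,-0.002,0,0],[0,0,-0.003,0,0],[0,0,-0.004,0,0],[0,0,-0.005,0,0],[0,0,-0.006,0,0],[0,0,-0.007,0,0],[0,0,-0.008,0,0]]}}

```text
time_s: 12.75
ee_pos: [501.5, 150.2, 268.9]
ee_rot: [63.5, 90.0, -30.1]
force: [-0.4, -0.5, -3.5]
gripper_width: 23.7
```

Request:
{"method": "play_rows", "body": {"motion": [[0,0,-0.001,0,0],[0,0,-0.002,0,0],[0,0,-0.003,0,0],[0,0,-0.004,0,0],[0,0,-0.005,0,0],[0,0,-0.006,0,0],[0,0,-0.007,0,0],[0,0,-0.008,0,0]]}}

```text
time_s: 13.42
ee_pos: [501.6, 150.2, 260.9]
ee_rot: [70.9, 90.0, -22.8]
force: [-1.1, -0.6, -2.5]
gripper_width: 23.7
```

```bash
python3 look.py k2 14 7
```

```text
(14.1667, array([-0.17, -0.67, -2.97]), array([0.35, 0.51, 0.66]), array([501.51, 150.17, 260.98]), 23.971413968883613)
```

View pics/k2.png

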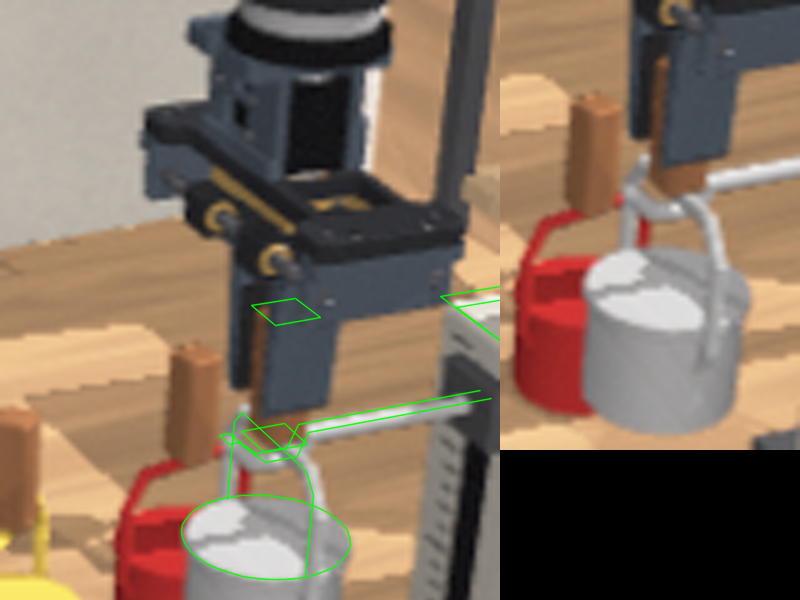

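Request:
{"method": "play_rows", "body": {"motion": [[0,-0.0005,0,0,0],[0,-0.001,0,0,0],[0,-0.0015,0,0,0],[0,-0.002,0,0,0],[0,-0.0025,0,0,0],[0,-0.003,0,0,0],[0,-0.003,0,0,0],[0,-0.003,0,0,0]]}}

```text
time_s: 14.83
ee_pos: [501.6, 147.2, 261.0]
ee_rot: [102.7, 90.0, 9.0]
force: [0.7, 0.7, -3.1]
gripper_width: 23.9
```

```bash
python3 look.py k3 20 7
```

```text
(15.8833, array([ 0.22,  0.07, -3.08]), array([0.42, 0.64, 0.54]), array([501.56, 147.23, 260.98]), 24.300025775373676)
```

View pics/k3.png

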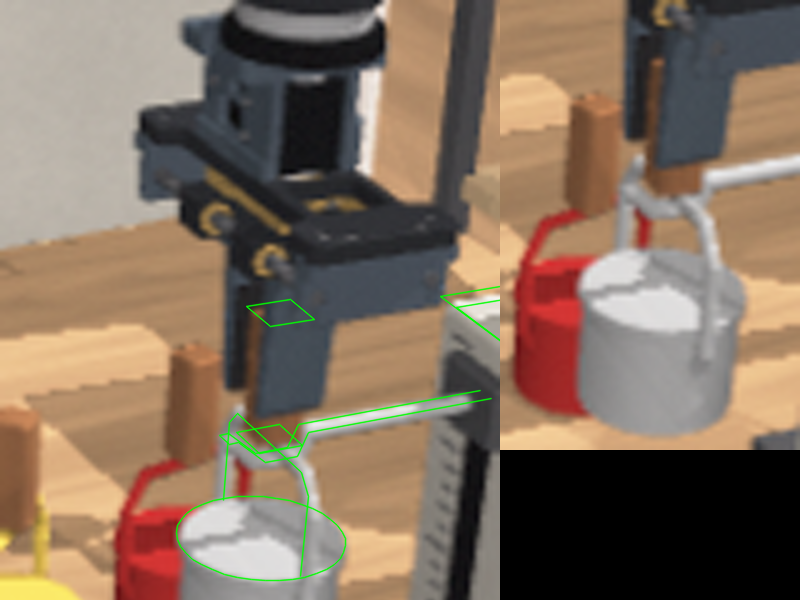

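Request:
{"method": "play_rows", "body": {"motion": [[0,0.0005,-0.001,0,0],[0,0.001,-0.0025,0,0],[0,0.001,-0.004,0,0],[0,0.001,-0.0055,0,0],[0,0.001,-0.007,0,0],[0,0.001,-0.0085,0,0],[0,0.001,-0.01,0,0],[0,0.001,-0.0115,0,0]]}}

```text
time_s: 16.55
ee_pos: [501.6, 148.2, 249.4]
ee_rot: [105.1, 90.0, 11.5]
force: [-1.0, -1.1, -2.1]
gripper_width: 24.0
```

Request:
{"method": "play_rows", "body": {"motion": [[0,0,-0.0015,0,0],[0,0,-0.003,0,0],[0,0,-0.0045,0,0],[0,0,-0.006,0,0],[0,0,-0.0075,0,0],[0,0,-0.009,0,0],[0,0,-0.0105,0,0],[0,0,-0.0115,0,0]]}}

```text
time_s: 17.22
ee_pos: [501.6, 148.3, 237.9]
ee_rot: [116.1, 90.0, 22.5]
force: [-0.4, -0.0, -1.9]
gripper_width: 23.9
```

```bash
python3 look.py k4 30 31
```

```text
(18.7667, array([-0.01,  0.12, -1.35]), array([0.5 , 0.45, 0.42]), array([501.56, 148.24, 238.  ]), 23.990630465036247)
```

View pics/k4.png

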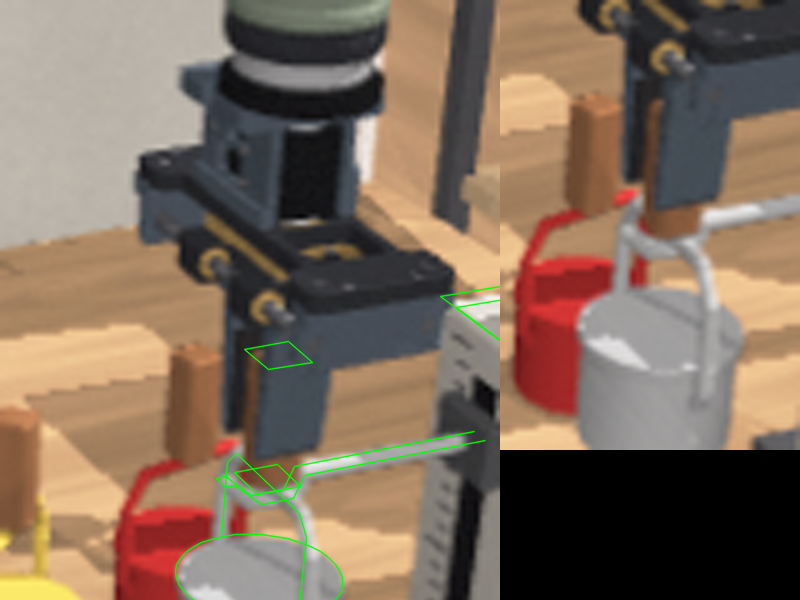

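Request:
{"method": "play_rows", "body": {"motion": [[0,0,-0.001,0,0],[0,0,-0.0025,0,0],[0,0,-0.004,0,0],[0,0,-0.0055,0,0],[0,0,-0.007,0,0],[0,0,-0.0085,0,0],[0,0,-0.0095,0,0],[0,0,-0.0105,0,0]]}}

```text
time_s: 19.43
ee_pos: [501.6, 148.3, 227.4]
ee_rot: [102.9, 90.0, 9.2]
force: [0.4, -0.9, -1.2]
gripper_width: 23.7
```

Request:
{"method": "play_rows", "body": {"motion": [[0,0,-0.001,0,0],[0,0,-0.002,0,0],[0,0,-0.003,0,0],[0,0,-0.004,0,0],[0,0,-0.005,0,0],[0,0,-0.006,0,0],[0,0,-0.007,0,0],[0,0,-0.0075,0,0]]}}

```text
time_s: 20.1
ee_pos: [501.6, 148.2, 219.9]
ee_rot: [96.7, 90.0, 3.0]
force: [-0.1, 0.5, 1.0]
gripper_width: 24.0
```

```bash
python3 look.py k5 50 49
```

```text
(22.65, array([ 0.04,  0.11, -0.24]), array([0.48, 0.51, 0.51]), array([501.56, 148.24, 219.99]), 24.047924351203285)
```

View pics/k5.png

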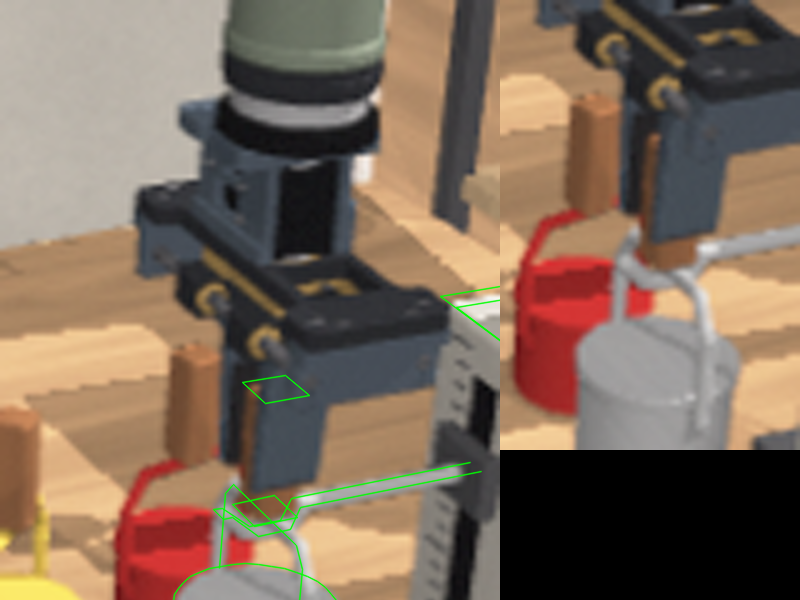

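Request:
{"method": "play_rows", "body": {"motion": [[0,0,-0.0005,0,0],[0,0,-0.001,0,0],[0,0,-0.0015,0,0],[0,0,-0.002,0,0],[0,0,-0.0025,0,0],[0,0,-0.003,0,0],[0,0,-0.003,0,0],[0,0,-0.003,0,0]]}}

```text
time_s: 23.32
ee_pos: [501.5, 148.2, 217.0]
ee_rot: [96.5, 90.0, 2.8]
force: [1.0, 0.8, 0.4]
gripper_width: 23.8
```

```bash
python3 -c "
from h import *
print(avg(60))"
```

```text
(26.3167, array([ 0.13,  0.08, -0.14]), array([0.46, 0.47, 0.45]), array([501.55, 148.23, 216.98]), 23.63087063869834)
```

Request:
{"method": "play_rows", "body": {"motion": [[0,0,-0.0005,0,0],[0,0,-0.001,0,0],[0,0,-0.001,0,0],[0,0,-0.001,0,0],[0,0,-0.001,0,0],[0,0,-0.001,0,0],[0,0,-0.001,0,0],[0,0,-0.001,0,0]], "squeeze": 5}}

```text
time_s: 26.98
ee_pos: [501.6, 148.2, 216.0]
ee_rot: [71.0, 90.0, -22.7]
force: [0.4, 0.3, 0.3]
gripper_width: 24.0
```

Request:
{"method": "play_rows", "body": {"motion": [[0,0,0,0,0.28],[0,0,0,0,0.3],[0,0,0,0,0.32],[0,0,0,0,0.36],[0,0,0,0,0.4],[0,0,0,0,0.5],[0,0,0,0,0.6],[0,0,0,0,0.7]]}}

```text
time_s: 27.65
ee_pos: [501.6, 148.2, 216.0]
ee_rot: [96.7, 90.0, 3.0]
force: [-0.5, 0.0, 0.3]
gripper_width: 53.5
```

```bash
python3 look.py k6 2 53
```

```text
(27.8, array([-0.29,  0.34, -0.38]), array([0.19, 0.19, 0.1 ]), array([501.54, 148.22, 215.99]), 62.92121617834879)
```

View pics/k6.png

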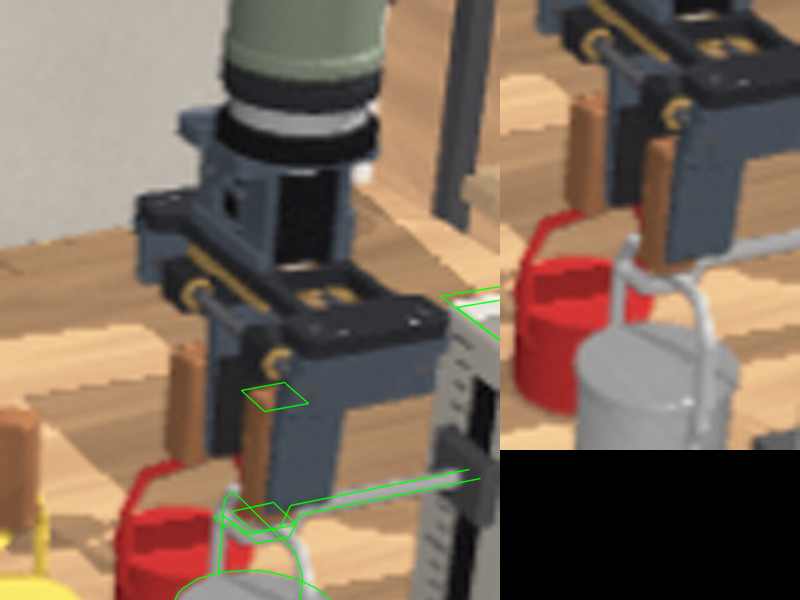

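Request:
{"method": "play_rows", "body": {"motion": [[0,0,0,0,0.8],[0,0,0,0,0.85],[0,0,0,0,0.85],[0,0,0.005,0,0.85],[0,0,0.015,0,0.85],[0,0,0.03,0,0.85],[0,0,0.05,0,0.85],[0,0,0.075,0,0.85]]}}

```text
time_s: 28.47
ee_pos: [501.0, 148.1, 291.7]
ee_rot: [-68.6, 89.9, -162.2]
force: [0.7, 0.3, 0.1]
gripper_width: 77.7
```

Request:
{"method": "play_rows", "body": {"motion": [[0,0,0.025,0,0.8],[0,0,0.05,0,0.6],[0,0,0.07,0,0.4],[0,0,0.09,0,0.2],[0,0,0.1,0,0],[0,0,0.1,0,0],[0,0,0.1,0,0],[0,0,0.1,0,0]]}}

```text
time_s: 29.13
ee_pos: [501.1, 148.1, 389.8]
ee_rot: [-69.9, 89.9, -163.5]
force: [0.2, -0.3, -0.5]
gripper_width: 29.2
```

```bash
python3 - <<'E'
from model import *
s=grab_frame('scene');t=grab_frame('top');print(sensors.state()['time_s'],sensors.state()['ee_pos'])
L=hook_lines(501.4,152.2,86.4,53)
print(atz(t,[151.3,235],285),[r for r in finder.spot_point(s,'button_top')][:1])
cv2.imwrite('pics/m1.png',draw(s,L,(325,120,140,150),4))
cv2.imwrite('pics/m2.png',draw(s,[],(400,140,80,80),8))
E
```

```text
29.2333 [501.0810781  148.0967683  389.56037195]
[512.76305261 307.38097794 285.        ] [{'point': [385.8, 340.3], 'conf': 0.67}]
```

View pics/m1.png

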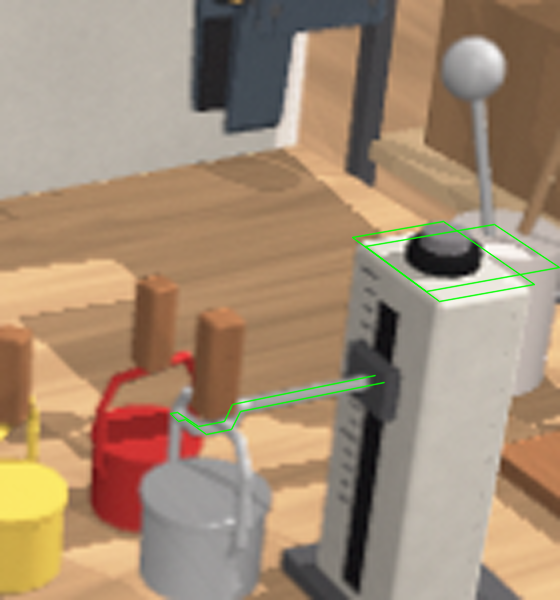

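View pics/m2.png

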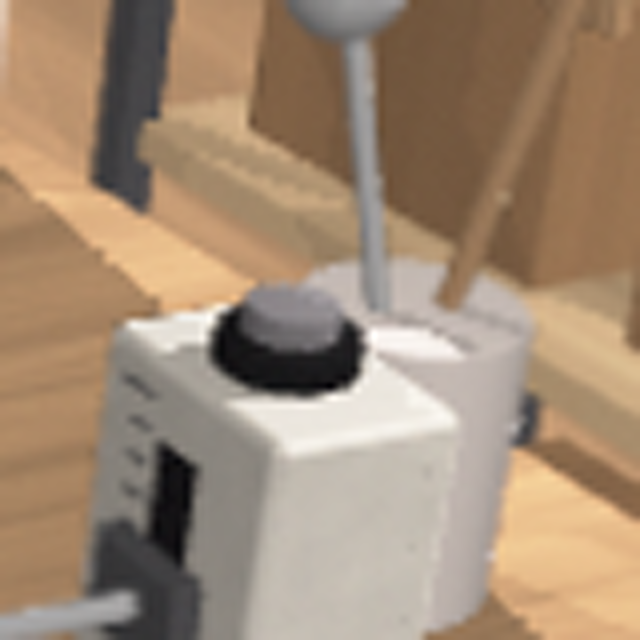

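```bash
python3 - <<'E'
from model import *
import pickle;s,t=pickle.load(open('f0.pkl','rb'))
print('ball',tri(s,[443,137],t,[30,372]))
for q in([436.3,178.8],[436.8,178.4]):print(tri(s,q,t,[151.1,234.9]))
for z in(285,290): print(atz(t,[151.1,234.9],z),proj(s,atz(t,[151.1,234.9],z)))
E
```

```text
ball (array([230.94016698, 554.78084005, 270.52240789]), np.float64(0.20081635420774593))
(array([512.48939054, 306.93512266, 289.40716714]), np.float64(0.7930274377658925))
(array([512.73054093, 307.28152286, 290.38285012]), np.float64(2.190692206178929))
[512.97082845 307.80541384 285.        ] [436.30035083 180.44610621]
[512.1694381  306.42067014 290.        ] [435.93196461 178.60401847]
```

Request:
{"method": "play_rows", "body": {"motion": [[0.001,0.01,0,0,0],[0.002,0.03,0,0,0],[0.004,0.055,0,0,0],[0.006,0.08,0,0,0],[0.008,0.105,0,0,0],[0.01,0.13,0,0,0],[0.011,0.15,0,0,0],[0.011,0.159,0,0,0]]}}

```text
time_s: 29.95
ee_pos: [512.3, 310.3, 389.7]
ee_rot: [-97.7, 89.9, 168.8]
force: [-0.1, -1.0, 0.2]
gripper_width: 0.7
```

Request:
{"method": "play_rows", "body": {"motion": [[0,0,-0.01,0,0],[0,0,-0.025,0,0],[0,0,-0.04,0,0],[0,0,-0.055,0,0],[0,0,-0.067,0,0],[0,0,-0.075,0,0],[0,0,-0.08,0,0],[0,0,-0.081,0,0]]}}

```text
time_s: 30.62
ee_pos: [512.3, 307.0, 309.1]
ee_rot: [-52.3, 89.9, -146.0]
force: [0.4, -0.5, -0.7]
gripper_width: 0.4
```

```bash
python3 - <<'E'
from model import *
g=[]
for i in range(40):
    s=grab_frame('scene')
    g.append(s['img'][150:300,340:410].astype(float))
    if i%10==0: print(sensors.state()['time_s'])
print([round(np.abs(a-g[-1]).max(),1) for a in g[::4]])
print(sensors.state()['ee_pos'],sensors.state()['gripper_width'])
cv2.imwrite('pics/m3.png',draw(s,hook_lines(501.4,152.2,86.4,53),(325,100,150,150),4))
E
```

```text
30.6667
31.1667
31.6667
32.1667
[np.float64(14.0), np.float64(12.0), np.float64(11.0), np.float64(5.0), np.float64(4.0), np.float64(4.0), np.float64(5.0), np.float64(5.0), np.float64(4.0), np.float64(4.0)]
[512.54793678 307.21249957 309.99678844] 0.35245029167672365
```

View pics/m3.png

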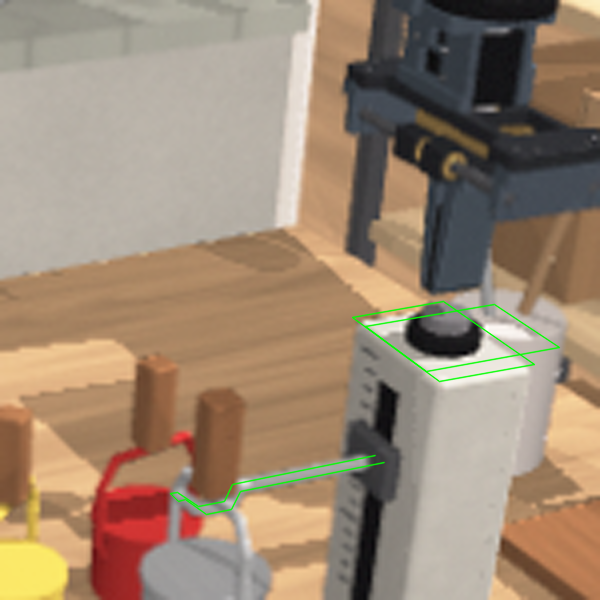

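Request:
{"method": "play_rows", "body": {"motion": [[0,0,0,0,0],[0,0,0,0,0],[0,0,-0.003,0,0],[0,0,-0.006,0,0],[0,0,-0.01,0,0],[0,0,-0.013,0,0],[0,0,-0.015,0,0],[0,0,-0.016,0,0]]}}

```text
time_s: 33.28
ee_pos: [512.3, 307.1, 293.7]
ee_rot: [-49.7, 90.0, -143.3]
force: [-0.8, -0.3, 2.5]
gripper_width: 0.6
```

```bash
python3 - <<'E'
from model import *
print(avg(14))
s=grab_frame('scene');cv2.imwrite('pics/m4.png',draw(s,[],(400,130,80,80),7))
E
```

```text
(33.9833, array([-1.13, -0.7 ,  2.02]), array([0.71, 0.54, 0.45]), array([512.43, 307.16, 294.12]), 0.3830825959442639)
```

View pics/m4.png

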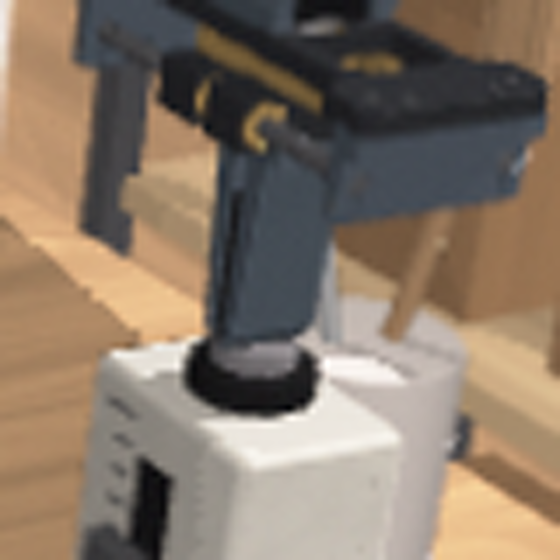

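Request:
{"method": "play_rows", "body": {"motion": [[0,0,-0.0005,0,0],[0,0,-0.001,0,0],[0,0,-0.0015,0,0],[0,0,-0.002,0,0],[0,0,-0.0025,0,0],[0,0,-0.003,0,0],[0,0,-0.003,0,0],[0,0,-0.003,0,0]]}}

```text
time_s: 34.7
ee_pos: [512.6, 307.2, 291.1]
ee_rot: [112.5, 90.0, 18.8]
force: [-2.1, -0.5, 3.9]
gripper_width: 0.4
```

```bash
python3 - <<'E'
from model import *
print(avg(8))
E
```

```text
(35.1, array([-1.83, -0.94,  3.97]), array([0.45, 0.54, 0.47]), array([512.57, 307.25, 291.06]), 0.6612332461445811)
```

Request:
{"method": "play_rows", "body": {"motion": [[0,0,-0.0005,0,0],[0,0,-0.001,0,0],[0,0,-0.0013,0,0],[0,0,-0.0016,0,0],[0,0,-0.0019,0,0],[0,0,-0.0022,0,0],[0,0,-0.0022,0,0],[0,0,-0.0022,0,0]]}}

```text
time_s: 35.77
ee_pos: [512.6, 307.2, 289.3]
ee_rot: [119.5, 90.0, 25.8]
force: [-1.7, -1.3, 7.3]
gripper_width: 0.4
```

```bash
python3 - <<'E'
from model import *
print(avg(8))
s=grab_frame('scene');cv2.imwrite('pics/m5.png',draw(s,[],(400,130,80,80),7))
E
```

```text
(36.1667, array([-2.1 , -1.23,  6.16]), array([0.3 , 0.35, 0.6 ]), array([512.57, 307.25, 289.27]), 0.45489325526560365)
```

View pics/m5.png

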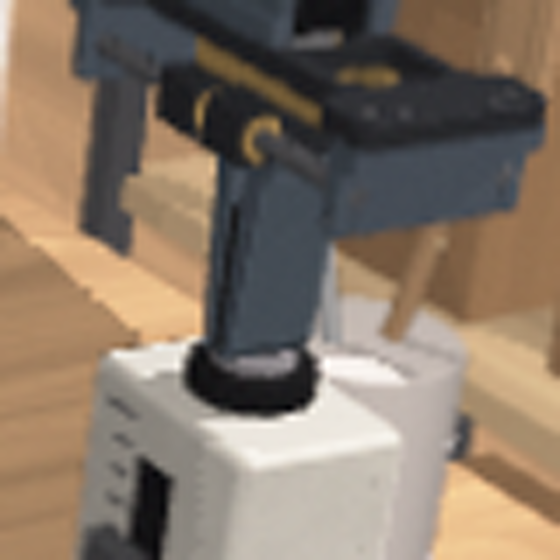

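Request:
{"method": "play_rows", "body": {"motion": [[0,0,-0.0003,0,0],[0,0,-0.0006,0,0],[0,0,-0.0009,0,0],[0,0,-0.0012,0,0],[0,0,-0.0015,0,0],[0,0,-0.0015,0,0],[0,0,-0.0015,0,0],[0,0,-0.0015,0,0]]}}

```text
time_s: 36.88
ee_pos: [512.6, 307.3, 289.2]
ee_rot: [121.1, 89.9, 27.5]
force: [-3.1, -1.8, 11.1]
gripper_width: 0.5
```

```bash
python3 - <<'E'
from model import *
print(avg(6))
E
```

```text
(37.1833, array([-3.27, -1.69, 11.31]), array([0.76, 0.51, 0.77]), array([512.58, 307.25, 289.18]), 0.8148894120389295)
```

The arm stopped at 289.2 mm while the force rose to 11 N, so the button is on its stop. I'll lift off gently now.

Request:
{"method": "play_rows", "body": {"motion": [[0,0,0.001,0,0],[0,0,0.003,0,0],[0,0,0.006,0,0],[0,0,0.01,0,0],[0,0,0.02,0,0],[0,0,0.035,0,0],[0,0,0.055,0,0],[0,0,0.08,0,0]]}}

```text
time_s: 37.85
ee_pos: [512.3, 307.1, 366.8]
ee_rot: [-55.7, 89.8, -149.4]
force: [0.1, 0.6, 0.1]
gripper_width: 0.4
```

Request:
{"method": "play_rows", "body": {"motion": [[0,0,0.01,0,0],[0,0,0.02,0,0],[0,0,0.02,0,0],[0,0,0.02,0,0],[0,0,0.02,0,0],[0,0,0.02,0,0],[0,0,0.02,0,0],[0,0,0.02,0,0]]}}

```text
time_s: 38.52
ee_pos: [512.4, 307.1, 386.5]
ee_rot: [-54.0, 89.9, -147.7]
force: [0.6, -0.4, 0.2]
gripper_width: 0.6
```

```bash
python3 - <<'E'
from model import *
print(avg(4))
s0=grab_frame('scene')
for i in range(8): s=grab_frame('scene')
print(np.abs(s['img'][150:300,340:410].astype(float)-s0['img'][150:300,340:410]).max(),sensors.state()['time_s'])
cv2.imwrite('pics/z1.png',s['img']); cv2.imwrite('pics/z2.png',draw(s,hook_lines(501.4,152.2,86.4,53),(325,120,150,150),4))
E
```

```text
(38.7167, array([ 0.05,  0.15, -0.34]), array([0.42, 0.53, 0.55]), array([512.47, 307.21, 386.98]), 0.3153461238787503)
4.0 39.1667
```

View pics/z1.png

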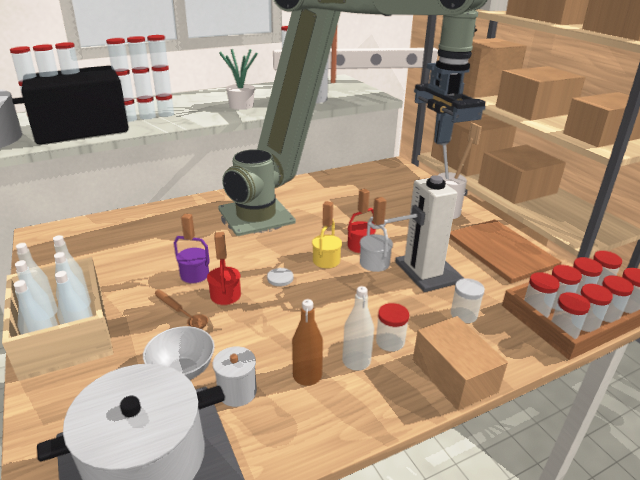

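View pics/z2.png

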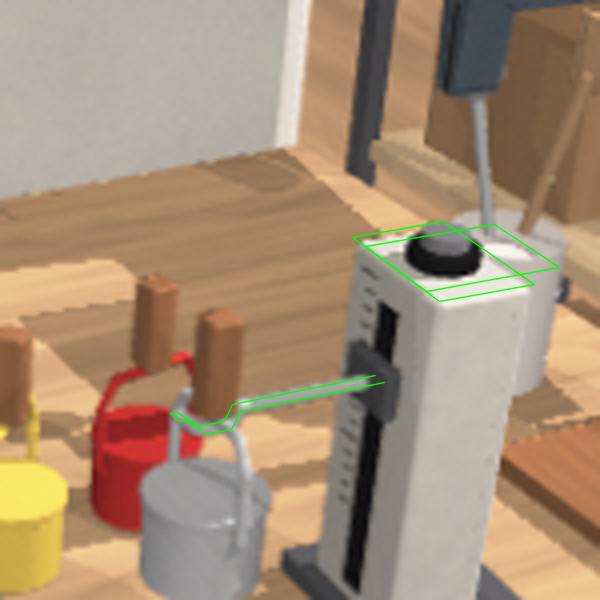

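The canister at (376,250) hangs still in the hook's groove. The button at (436,182) is up again, the arm is clear, and everything else is where it was.

```bash
python3 -c "
from h import *
print(job_done())"
```

```text
the job is handed in; nothing more can be done
None
```

The steel canister is hanging in the groove of the scale's hook, the hold button has been pressed fully down and released, and the job is handed in at about 39 s.

- **Transfer:** I lowered the canister onto the spring in steps of 1–1.5 mm, with the hook sinking about 53 mm, which is roughly 0.38 kg. Just before release the tool still carried about 0.1 N, so I went 1 mm lower. The force sensor is noisy by about ±0.5 N per reading, so I averaged many readings. The release balance is good to about 1–2 mm of hook travel.
- **Correction on the way down:** at first contact there was a sideways force of about 0.7 N, probably the grip against the shoulder of the groove. Moving about 2 mm towards the tip cleared it.
- **Before pressing:** pictures showed no visible movement in the last second or so of watching, and I pressed about 2 s after that.
- **Button:** it reached its stop at 289.2 mm. To confirm the stop I pressed to about 11 N, more than the 5 N needed. I expected first contact near 290 mm, but it came a few millimetres higher, at about 2 N.
- **Last checks:** the canister hangs straight and still with the hook level unchanged, the button is back up, and the arm is clear. The other objects in the scene picture are where they were.

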